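# Clear the rack clamp and cycle it with its pedal

## Task

Take the bench brush and sweep all four pieces of broken plastic off the rack clamp's bed into the catch tray at its end, without touching them with the fingers. Then stand the brush on its bristles on the bench and, with the gripper itself, press the clamp's pedal right down to its stop, hold it there for about a second and let it come up again. Work the pedal only once the bed is clear, and leave the slide box, the beaker and the specimen jar where they stand.

Things in the scene. Friction and masses are not known exactly. Their poses are not given: they have to be found in the camera images.
- clamp: rack clamp, fixed: flat aluminium bed, 220 mm square, top 50 mm above the bench. Origin on the bench under the middle of its clear channel, 160 mm wide (x -80 to 80) and 220 mm long (y -110 to 110), open at both ends. x points to the steel fence (x 80 to 100, 40 mm above the bed); behind it a white housing 75 mm high (x 105 to 155, y -75 to 75).
- jaw (a joint): slide of the clamp's near steel jaw (x -107 to -81 mm in the clamp's frame, 30 mm above the bed): 0 open, 0.015 m towards the fence when the pedal is fully down; it follows the pedal.
- tray: grey open catch tray, fixed, standing against one end of the clamp's bed (either end, see its position), 250 mm (x) by 140 mm (y) outside, walls 4 mm thick and 42 mm high (8 mm lower than the bed, 4 mm gap to it), floor 10 mm thick. Origin on the bench under its centre, axes roughly along the clamp's.
- pedal: pedal unit, fixed, at the other end of the clamp: grey base plate 170 by 100 mm with a sloping steel tread 130 by 84 mm with a black rubber top, hinged at its far end; the free end, towards the robot (-x), stands up about 70 mm at rest. Origin on the bench under the unit's centre, x from the free end to the hinge.
- treadle (a joint): angle of the pedal's spring tread: 0 up at rest, 0.30 rad fully down on its stop (tread then level, top 38 mm above the bench). About 4 N at the press point starts it, about 9 N holds it down.
- tread_press (a point): point on the top face of the tread, on its middle line, 95 mm from the hinge; moves with the tread (about 66 mm above the bench at rest, 38 mm when fully down).
- tread_hinge (a point): middle of the tread's hinge pin, 32 mm above the bench; the pin runs along the pedal's y.
- brush: bench brush standing on its bristles: black bristles 126 by 36 mm, 40 mm tall, under a wooden block 130 by 40 by 20 mm with an upright grip ridge 90 mm long, 22 mm thick, from 60 to 98 mm above the bristle ends. 0.16 kg. Origin at the centre of the bristle ends; x along the brush (and the ridge), z up.
- scrap_strip: scrap on the bed: white piece of a tube strip, 60 by 22 by 24 mm. Origin at the centre of its underside, x along it.
- scrap_corner: scrap on the bed: broken L-shaped corner of a red plastic tube rack, 56 by 42 by 24 mm. Origin at the centre of its underside.
- scrap_cap: scrap on the bed: white round jar cap, 42 mm across, 22 mm high. Origin at the centre of its underside.
- scrap_block: scrap on the bed: red plastic block broken off a rack, 52 by 30 by 22 mm. Origin at the centre of its underside.
- slide_box: bystander: white cardboard slide box with lid, 114 by 84 by 42 mm, origin under its centre.
- beaker: bystander: glass beaker, 72 mm across, 90 mm high, origin under its centre.
- jar: bystander: clear specimen jar with a red lid, 84 mm across, 110 mm high, origin under its centre.

How it is judged:
On the way, in this order (a step that is already met when the one before it is completed fails the run):
1. the brush has been picked up (height (world z) of brush above 0.03 m), for 0.2 s.
2. all four pieces lie in the catch tray (x of scrap_strip in the frame of tray between -0.125 and 0.125 m and y of scrap_strip in the frame of tray between -0.07 and 0.07 m and z of each of scrap_strip, scrap_corner, scrap_cap, scrap_block in the frame of tray below 0.06 m and x of scrap_corner in the frame of tray between -0.125 and 0.125 m and y of scrap_corner in the frame of tray between -0.07 and 0.07 m and x of scrap_cap in the frame of tray between -0.125 and 0.125 m and y of scrap_cap in the frame of tray between -0.07 and 0.07 m and x of scrap_block in the frame of tray between -0.125 and 0.125 m and y of scrap_block in the frame of tray between -0.07 and 0.07 m), for 0.2 s.
3. the brush stands on the bench on its bristles and the gripper presses the pedal down to its stop (0.27 rad or more) and holds it for half a second (value of joint treadle above 0.27 rad and contact force between the fingers and pedal above 1 N and height (world z) of brush below 0.006 m and angle between brush's own z axis and vertical below 0.15 rad), for 0.5 s.
At the end, for the whole second after the job is handed in: All four pieces lie at rest inside the catch tray (origins within its outline and less than 60 mm above the bench), the brush stands at rest on its bristles on the bench (within 6 mm of its top, tilted less than 0.15 rad), and the pedal is up again (under 0.05 rad) (all of step 2 and value of joint treadle below 0.05 rad and height (world z) of brush between -0.01 and 0.006 m and angle between brush's own z axis and vertical below 0.15 rad and linear speed of each of brush, scrap_strip, scrap_corner, scrap_cap, scrap_block below 0.02 m/s); the robot touches nothing.
It fails at once if the pedal is worked (past 0.15 rad) while a piece is not in the tray (value of joint treadle above 0.15 rad and not ((x of scrap_strip in the frame of tray between -0.125 and 0.125 m and y of scrap_strip in the frame of tray between -0.07 and 0.07 m and z of scrap_strip in the frame of tray below 0.06 m) and (x of scrap_corner in the frame of tray between -0.125 and 0.125 m and y of scrap_corner in the frame of tray between -0.07 and 0.07 m and z of scrap_corner in the frame of tray below 0.06 m) and (x of scrap_cap in the frame of tray between -0.125 and 0.125 m and y of scrap_cap in the frame of tray between -0.07 and 0.07 m and z of scrap_cap in the frame of tray below 0.06 m) and (x of scrap_block in the frame of tray between -0.125 and 0.125 m and y of scrap_block in the frame of tray between -0.07 and 0.07 m and z of scrap_block in the frame of tray below 0.06 m))).
It fails at once if the fingers touch a scrap piece (over 1 N) (contact force between the fingers and scrap_strip above 1 N or contact force between the fingers and scrap_corner above 1 N or contact force between the fingers and scrap_cap above 1 N or contact force between the fingers and scrap_block above 1 N).
It fails at once if a bystander is moved by more than 40 mm or tipped by more than 0.4 rad (distance of any of slide_box, beaker, jar from where it was at the start of the episode above 0.04 m or angle between any of slide_box, beaker, jar's own z axis and vertical above 0.4 rad).
It also fails if it takes over 64 s, if anything falls off the work surface, if the arm or the gripper's body presses on something with over 40 N, if the wrist force passes 120 N, or if a joint passes its speed limit or range.

## Robot

A 6-joint arm with a two-finger parallel gripper is mounted at the origin on the work surface. World frame = base frame: x ahead of the robot, y to its left, z up, the work surface at z = 0. Lengths are in m, angles in rad, forces in N, time in s.
With the tool pointing down it reaches from about 0.2 to 0.875 m from the base axis. Payload 3.4 kg.
Tool frame: the origin (TCP) lies on the centre line of the jaws, within the pads' length; the fingertips stand 22 mm ahead of it and the grasp point (between the pads) lies 3 mm ahead of it; z points along the fingers, x is the direction in which the jaws open and shut, and the axes are right-handed (so a half turn about z gives the same grasp; the last joint's range is limited). The gripper opens to 94 mm and grips with 3 to 60 N. Pads are 16 mm wide; open, the fingers measure 119 mm over their backs; the gripper's body (75 mm by 177 mm) begins 78 mm behind the grasp point.
Start: joints at [-1.404, 0.276, 1.505, -0, 1.361, -0.121], TCP at [0.163, -0.551, 0.227] pointing down, gripper open.
Joint ranges: [-2.89, 2.89], [-0.75, 2.08], [0.22, 2.7], [-1.18, 4.32], [0.11, 2.71], [-2.7, 2.7]. Speed limits (rad/s): [2.57, 2.57, 3.14, 3.14, 3.14, 3.14].

## Interface

Orientations are given as a unit quaternion [w, x, y, z].
In Python, from bench import r gives the robot as it stands.
- The arm moves only by the tool arm_command, never from a script. Its argument "moves" is a list of rows, each a list of 6 numbers: the shift along the world's x, y, z in m, then the turn, a rotation vector about the world's x, y, z in rad. In form: [[tx, ty, tz, wx, wy, wz], ...]. A call has 1 to 8 rows; each row shifts and turns the commanded pose from where the row before left it; what a row does not reach is not made up. A row lasts 1/12 s, in which the tool goes at most 41.7 mm and 7.16 degrees, less where a joint would pass 70% of its speed; a pose out of reach is approached as far as the arm can. A call with a gripper value outside its range is refused whole. "gripper" is the gripper's target within -1 to 1 (fully open at 1, half-way at 0, shut at -1), set as the call begins (left out, the last holds). The fingers move at their own pace and stop on an object; "newtons" is the grip in N (left out, the last holds). Time passes only in rows, so rows that do not move let the fingers close. It gives the time, the measured TCP pose, the force and the opening at its end, in the units of the state.
- r.read_state(): the state, without advancing time (a new reading comes with each control period).
- r.capture(name): name is "side" or "top"; returns a dict with "pixels" (384x512x3 uint8, red, green, blue), "intrinsics" (3x3 intrinsics, pixels), "cam_to_world" (4x4, takes a point from camera to world coordinates). Camera axes: x right, y down, z forward; pixel columns grow to the right and rows downward; lengths in m; the calibration is good to about 2 mm. A picture is of the moment at which its call begins. There is no depth.
- r.finish_job(): hands the job in, once; it reports no verdict.
The state is a dict: "time_s": time; "joints": joint angles; "joint_velocities": joint speeds; "effort": joint torques, N m; "eef_pos": TCP position; "tool_rot": TCP orientation; "contact_force": force on the tool from outside, world axes, zero at the start; "wrist_torque": the same for the moment, N m; "finger_gap": opening from 0.0 (shut) to 1.0 (fully open).
Only numpy, scipy, OpenCV 4.12 (cv2) and the standard library are available. Lean on these libraries where they do the work, as an engineer would, in place of code of your own. Each camera call takes 0.05 s, during which the arm holds its last target. There are 200 camera calls.

## Working session

There is one attempt and no reset: what is moved stays moved. The work goes in short steps, Python scripts to look and compute and a tool call to move; the robot and the scene stay as the last step left them, time stands still between calls to the robot, and variables do not carry over. Pictures are saved under pics/ and viewed, about 8 in all and at most 12, crops included, and the job is handed in when it is done.

Besides the shell and the picture viewer there is one more tool, called after "Emit:" as name(argument=value, ...), one argument or row to a line, values as JSON. arm_command: Moves the arm, as the interface text tells. Its arguments: {"type":"object","properties":{"moves":{"type":"array","items":{"type":"array","items":{"type":"number"}}},"gripper":{"type":"number"},"newtons":{"type":"number"}},"required":["moves"]}

```bash
mkdir -p pics; ls; cat > h.py <<'E'
import numpy as np, cv2
from bench import r
def snap(cam,name):
    c=r.capture(cam); cv2.imwrite(f'pics/{name}.png',c['pixels'][:,:,::-1]); np.savez(f'pics/{name}.npz',**c); return c
def load(name): return dict(np.load(f'pics/{name}.npz'))
def ray(c,u,v,z):
    K=c['intrinsics'];T=c['cam_to_world']; d=T[:3,:3]@np.linalg.inv(K)@np.array([u,v,1.]); o=T[:3,3]
    return (o+d*(z-o[2])/d[2]).round(4)
def proj(c,p):
    T=np.linalg.inv(c['cam_to_world']); q=c['intrinsics']@(T[:3,:3]@np.array(p)+T[:3,3]); return (q[:2]/q[2]).round(1)
E
python3 - <<'E'
from h import *
for n in('top','side'):
    c=snap(n,n+'0'); print(c['cam_to_world'].round(3),c['intrinsics'])
a=[cv2.imread(f'pics/{n}0.png') for n in('top','side')]
for n,i in zip(('top','side'),a): cv2.imwrite(f'pics/{n}0b.png',cv2.resize(i,(800,600),interpolation=cv2.INTER_CUBIC))
print(r.read_state())
E
```

```text
pics
[[-0.006 -0.989  0.148  0.411]
 [-1.     0.009  0.024 -0.013]
 [-0.025 -0.148 -0.989  1.156]
 [ 0.     0.     0.     1.   ]] [[370.11224764   0.         257.97954167]
 [  0.         370.11224764 193.8920108 ]
 [  0.           0.           1.        ]]
[[-0.997 -0.047  0.062  0.504]
 [-0.078  0.602 -0.795  0.905]
 [ 0.    -0.797 -0.604  0.754]
 [ 0.     0.     0.     1.   ]] [[443.27494667   0.         260.95076531]
 [  0.         443.27494667 190.37060458]
 [  0.           0.           1.        ]]
{'time_s': 0.1, 'joints': array([-1.40398503e+00,  2.76503672e-01,  1.50595078e+00, -2.92017188e-05,
        1.36071411e+00, -1.21036142e-01]), 'joint_velocities': array([ 0.00078827, -0.00100162, -0.00289947,  0.00145256, -0.00026311,
        0.0005991 ]), 'effort': array([ 1.97286208e-03, -4.05455661e+01, -2.37779939e+01,  7.03512272e-02,
        2.99076957e-02, -4.68840540e-05]), 'eef_pos': array([ 0.16312443, -0.55089945,  0.22672945]), 'tool_rot': array([-5.33946336e-04,  8.01215935e-01, -5.98374803e-01, -5.79634592e-04]), 'contact_force': array([ 0.76314564, -0.33955356, -0.81928834]), 'wrist_torque': array([-0.01131059, -0.02048317, -0.03045521]), 'finger_gap': 1.004468791091685}
```

View pics/top0b.png

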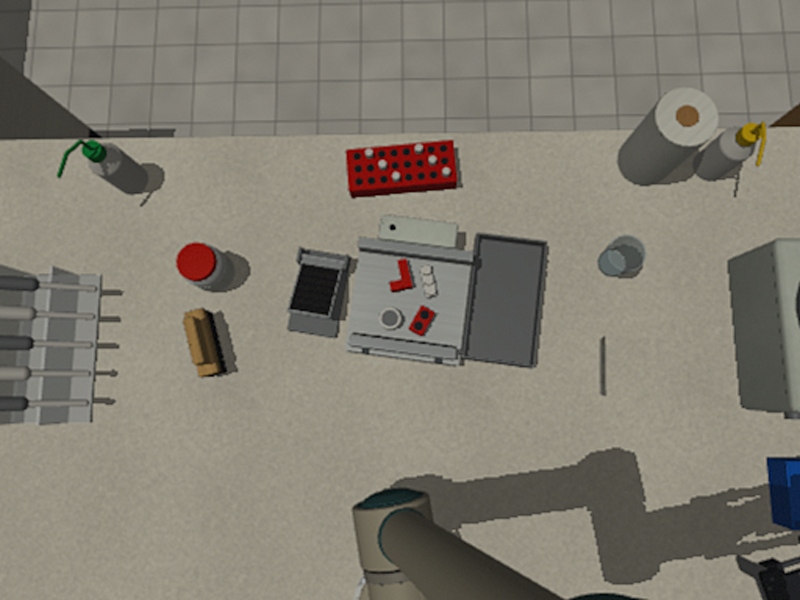

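View pics/side0b.png

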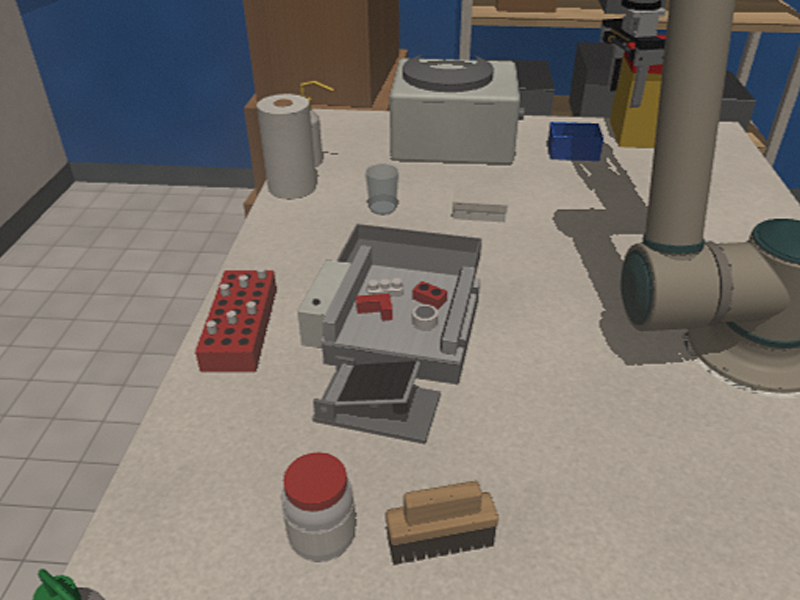

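The top view shows the clamp bed at about px (412,300), the tray on its right (-y), the pedal on its left, the brush at (205,343) and the jar at (205,265). The beaker is at (622,257). I can't see the slide box yet. Next I'll zoom in to get the edges.

```bash
python3 - <<'E'
from h import *
c=load('top0'); im=c['pixels'][:,:,::-1].copy()
cr=im[132:245,178:356]; cv2.imwrite('pics/crop1.png',cv2.resize(cr,None,fx=4.49,fy=4.49,interpolation=cv2.INTER_CUBIC))
hsv=cv2.cvtColor(im,cv2.COLOR_BGR2HSV)
m=((hsv[...,0]>8)&(hsv[...,0]<22)&(hsv[...,1]>100)).astype('u1'); m[:,:110]=0;m[:,160:]=0;m[:190]=0;m[250:]=0
v,u=np.nonzero(m);print(len(u),u.min(),u.max(),v.min(),v.max())
(ct,_)=cv2.findContours(m,0,2); k=max(ct,key=cv2.contourArea); b=cv2.boxPoints(cv2.minAreaRect(k)); 
print('wood box',b,[ray(c,*p,.06) for p in b],[ray(c,*p,.098) for p in b])
cr=im[190:250,110:160]; cv2.imwrite('pics/crop2.png',cv2.resize(cr,None,fx=8,fy=8,interpolation=cv2.INTER_CUBIC))
E
```

```text
668 117 141 198 240
wood box [[115.58825  200.35295 ]
 [131.35295  196.41179 ]
 [141.76471  238.05885 ]
 [126.000015 242.00002 ]] [array([0.5592, 0.4434, 0.06  ]), array([0.5708, 0.3959, 0.06  ]), array([0.4458, 0.3591, 0.06  ]), array([0.4345, 0.4058, 0.06  ])] [array([0.5541, 0.4275, 0.098 ]), array([0.5653, 0.3818, 0.098 ]), array([0.4446, 0.3462, 0.098 ]), array([0.4336, 0.3912, 0.098 ])]
```

View pics/crop1.png

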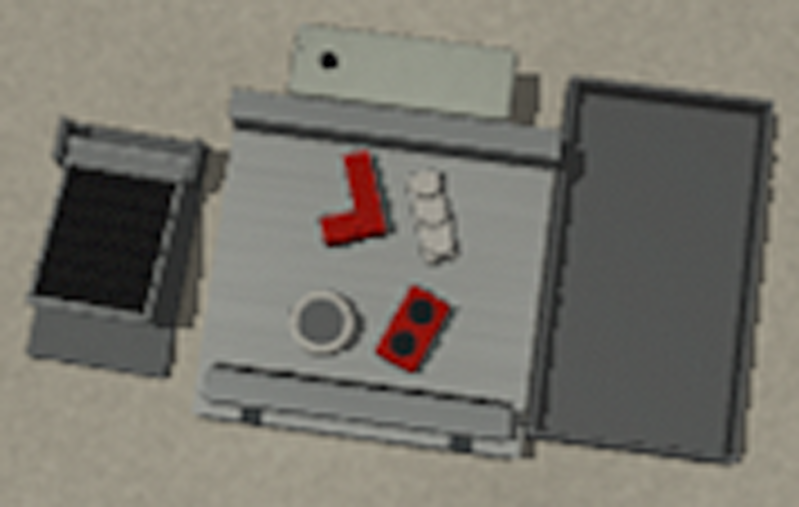

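View pics/crop2.png

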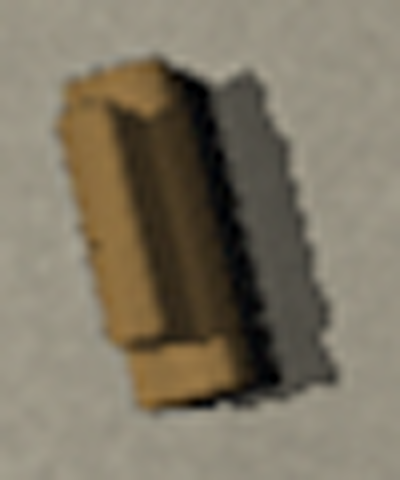

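```bash
python3 - <<'E'
from h import *
c=load('top0')
def g(name,pts,z,o=(178,132),s=4.49):
    P=np.array([ray(c,o[0]+(u+.5)/s-.5,o[1]+(v+.5)/s-.5,z) for u,v in pts]); e=[np.diff(P,axis=0)[i] for i in range(len(P)-1)]
    print(name,P[:,:2].tolist(),'mean',P.mean(0).round(3),'len',[np.linalg.norm(x).round(3) for x in e],'ang',[np.degrees(np.arctan2(x[1],x[0])).round(1) for x in e])
g('ridge',[(62,110),(112,108),(158,338),(110,340)],.098,(110,190),8)
g('fence top',[(232,88),(562,128),(562,160),(232,122)],.09)
g('jaw top',[(212,362),(520,405),(512,437),(205,395)],.08)
g('bed near',[(197,412),(525,455)],.05)
g('tray',[(570,80),(775,103),(740,462),(535,435)],.042)
g('tread free',[(35,298),(150,313)],.068)
g('tread hinge',[(68,163),(183,182)],.04)
g('corner',[(345,150),(385,235),(320,230)],.074)
g('cap',[(323,320)],.072);g('strip',[(425,170),(440,260)],.074);g('block',[(413,285),(452,310),(415,372),(377,350)],.072)
c=load('side0'); 
g('beaker side',[(382,208)],0,(0,0),1.5625); g('jar',[(320,540)],0,(0,0),1.5625)
E
```

```text
ridge [[0.5454, 0.422], [0.5459, 0.4037], [0.4626, 0.383], [0.462, 0.4004]] mean [0.504 0.402 0.098] len [np.float64(0.018), np.float64(0.086), np.float64(0.017)] ang [np.float64(-88.4), np.float64(-166.0), np.float64(92.0)]
fence top [[0.6993, 0.0976], [0.6697, -0.1194], [0.6482, -0.1189], [0.6763, 0.0974]] mean [ 0.673 -0.011  0.09 ] len [np.float64(0.219), np.float64(0.022), np.float64(0.218)] ang [np.float64(-97.8), np.float64(178.7), np.float64(82.6)]
jaw top [[0.5186, 0.1106], [0.4891, -0.089], [0.4685, -0.0835], [0.4971, 0.115]] mean [0.493 0.013 0.08 ] len [np.float64(0.202), np.float64(0.021), np.float64(0.201)] ang [np.float64(-98.4), np.float64(165.1), np.float64(81.8)]
bed near [[0.4882, 0.1238], [0.4582, -0.0938]] mean [0.473 0.015 0.05 ] len [np.float64(0.22)] ang [np.float64(-97.8)]
tray [[0.7151, -0.1305], [0.6972, -0.27], [0.453, -0.2366], [0.4718, -0.1013]] mean [ 0.584 -0.185  0.042] len [np.float64(0.141), np.float64(0.246), np.float64(0.137)] ang [np.float64(-97.3), np.float64(172.2), np.float64(82.1)]
tread free [[0.5634, 0.2301], [0.5527, 0.1533]] mean [0.558 0
[... 209 characters left out ...]
[0.6025, -0.0027], [0.6063, 0.0403]] mean [0.623 0.02  0.074] len [np.float64(0.063), np.float64(0.043)] ang [np.float64(-155.6), np.float64(84.9)]
cap [[0.5465, 0.0385]] mean [0.546 0.038 0.072] len [] ang []
strip [[0.646, -0.0296], [0.5854, -0.0388]] mean [ 0.616 -0.034  0.074] len [np.float64(0.061)] ang [np.float64(-171.4)]
block [[0.5692, -0.0208], [0.5524, -0.0463], [0.5118, -0.0216], [0.5264, 0.0032]] mean [ 0.54  -0.021  0.072] len [np.float64(0.031), np.float64(0.048), np.float64(0.029)] ang [np.float64(-123.4), np.float64(148.7), np.float64(59.5)]
beaker side [[0.6627, -0.4058]] mean [ 0.663 -0.406  0.   ] len [] ang []
jar [[0.6511, 0.4144]] mean [0.651 0.414 0.   ] len [] ang []
```

Measured sizes match the given ones. The clamp is at about (0.585, 0.001) with yaw -8°. The brush is at (0.504, 0.402) with yaw 14°. Moving to the brush now.

Emit:
arm_command(
  moves=[
    [0.0107, 0.0298, 0, 0, 0, -0.02],
    [0.0107, 0.0298, 0, 0, 0, -0.02],
    [0.0107, 0.0298, 0, 0, 0, 0],
    [0.0107, 0.0298, 0, 0, 0, 0],
    [0.0107, 0.0298, 0, 0, 0, 0],
    [0.0107, 0.0298, 0, 0, 0, 0],
    [0.0107, 0.0298, 0, 0, 0, 0],
    [0.0107, 0.0298, 0, 0, 0, 0],
  ],
  gripper=1,
)

```text
time_s: 0.77
eef_pos: [0.2489, -0.3112, 0.2272]
tool_rot: [-0.0, 0.789, -0.615, -0.0]
contact_force: [0.3, -0.7, -0.5]
finger_gap: 1.001
```

Emit:
arm_command(
  moves=[
    [0.0107, 0.0298, 0, 0, 0, 0],
    [0.0107, 0.0298, 0, 0, 0, 0],
    [0.0107, 0.0298, 0, 0, 0, 0],
    [0.0107, 0.0298, 0, 0, 0, 0],
    [0.0107, 0.0298, 0, 0, 0, 0],
    [0.0107, 0.0298, 0, 0, 0, 0],
    [0.0107, 0.0298, 0, 0, 0, 0],
    [0.0107, 0.0298, 0, 0, 0, 0],
  ],
)

```text
time_s: 1.43
eef_pos: [0.3343, -0.073, 0.2274]
tool_rot: [0.0, 0.789, -0.614, 0.0]
contact_force: [1.4, -0.2, -0.3]
finger_gap: 1.002
```

Emit:
arm_command(
  moves=[
    [0.0107, 0.0298, 0, 0, 0, 0],
    [0.0107, 0.0298, 0, 0, 0, 0],
    [0.0107, 0.0298, 0, 0, 0, 0],
    [0.0107, 0.0298, 0, 0, 0, 0],
    [0.0107, 0.0298, 0, 0, 0, 0],
    [0.0107, 0.0298, 0, 0, 0, 0],
    [0.0107, 0.0298, 0, 0, 0, 0],
    [0.0107, 0.0298, 0, 0, 0, 0],
  ],
)

```text
time_s: 2.1
eef_pos: [0.4199, 0.1655, 0.2272]
tool_rot: [0.0, 0.789, -0.614, -0.0]
contact_force: [-1.0, -0.1, 0.2]
finger_gap: 0.994
```

Emit:
arm_command(
  moves=[
    [0.0107, 0.0298, 0, 0, 0, 0],
    [0.0107, 0.0298, 0, 0, 0, 0],
    [0.0107, 0.0298, 0, 0, 0, 0],
    [0.0107, 0.0298, 0, 0, 0, 0],
    [0.0107, 0.0298, 0, 0, 0, 0],
    [0.0107, 0.0298, 0, 0, 0, 0],
    [0.0107, 0.0298, 0, 0, 0, 0],
    [0.0107, 0.0298, 0, 0, 0, 0],
  ],
)

```text
time_s: 2.77
eef_pos: [0.5056, 0.4036, 0.2268]
tool_rot: [0.001, 0.789, -0.614, -0.0]
contact_force: [0.4, 0.7, 0.7]
finger_gap: 1.001
```

Emit:
arm_command(
  moves=[
    [0, -0.001, -0.03, 0, 0, 0],
    [0, 0, -0.03, 0, 0, 0],
    [0, 0, -0.03, 0, 0, 0],
    [0, 0, -0.025, 0, 0, 0],
    [0, 0, -0.016, 0, 0, 0],
    [0, 0, -0.009, 0, 0, 0],
    [0, 0, 0, 0, 0, 0],
  ],
)

```text
time_s: 3.35
eef_pos: [0.5041, 0.4002, 0.0848]
tool_rot: [0.003, 0.789, -0.614, -0.001]
contact_force: [-1.6, -0.1, -0.0]
finger_gap: 0.998
```

Emit:
arm_command(
  moves=[
    [0, 0, 0, 0, 0, 0],
    [0, 0, 0, 0, 0, 0],
    [0, 0, 0, 0, 0, 0],
    [0, 0, 0, 0, 0, 0],
    [0, 0, 0, 0, 0, 0],
    [0, 0, 0, 0, 0, 0],
    [0, 0, 0, 0, 0, 0],
    [0, 0, 0, 0, 0, 0],
  ],
  gripper=-1,
  newtons=40,
)

```text
time_s: 4.02
eef_pos: [0.5057, 0.4012, 0.0877]
tool_rot: [-0.0, 0.789, -0.614, 0.0]
contact_force: [0.0, 0.1, -0.1]
finger_gap: 0.47
```

```bash
python3 - <<'E'
from h import *
c=snap('side','side1'); snap('top','top1')
i=cv2.imread('pics/side1.png'); cv2.imwrite('pics/s1.png',cv2.resize(i[150:384,150:400],None,fx=2.5,fy=2.5))
print(r.read_state())
E
```

```text
{'time_s': 4.1167, 'joints': array([ 5.63069254e-01,  4.79116110e-01,  1.54791782e+00, -6.18554332e-05,
        1.11459161e+00,  1.88613936e+00]), 'joint_velocities': array([ 0.00055469,  0.00145907,  0.00034371,  0.00013491, -0.00068541,
        0.00079129]), 'effort': array([ 1.56405593e-03, -4.93251657e+01, -2.10235012e+01, -7.79332680e-03,
       -7.54342787e-02,  1.31094139e-04]), 'eef_pos': array([0.50559624, 0.40119496, 0.08751486]), 'tool_rot': array([ 2.48875468e-05,  7.89058504e-01, -6.14318058e-01,  2.05382467e-05]), 'contact_force': array([-0.1042967 , -1.03868466, -0.89509977]), 'wrist_torque': array([-0.03223011, -0.04023784,  0.02287051]), 'finger_gap': 0.38181954294852377}
```

View pics/s1.png

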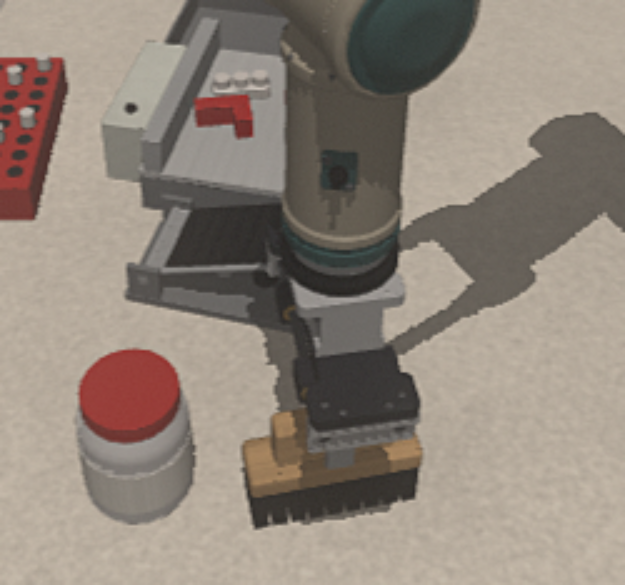

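Fingers straddle the ridge near its middle (crop px (340,450)), but they're still closing.

Emit:
arm_command(
  moves=[
    [0, 0, -0.002, 0, 0, 0],
    [0, 0, 0, 0, 0, 0],
    [0, 0, 0, 0, 0, 0],
    [0, 0, 0, 0, 0, 0],
    [0, 0, 0, 0, 0, 0],
    [0, 0, 0, 0, 0, 0],
  ],
)

```text
time_s: 4.62
eef_pos: [0.5054, 0.401, 0.0852]
tool_rot: [0.0, 0.789, -0.614, -0.0]
contact_force: [-0.1, -0.7, -1.9]
finger_gap: 0.234
```

Emit:
arm_command(
  moves=[
    [0, 0, 0.01, 0, 0, 0],
    [0, 0, 0.02, 0, 0, 0],
    [0, 0, 0.03, 0, 0, 0],
    [0, 0, 0.03, 0, 0, 0],
    [0, 0, 0.03, 0, 0, 0],
    [0, 0, 0.02, 0, 0, 0],
    [0, 0, 0.01, 0, 0, 0],
    [0, 0, 0, 0, 0, 0],
  ],
)

```text
time_s: 5.28
eef_pos: [0.5067, 0.4018, 0.2388]
tool_rot: [-0.003, 0.789, -0.614, 0.001]
contact_force: [-0.8, -0.2, -2.1]
finger_gap: 0.232
```

Emit:
arm_command(
  moves=[
    [0.004, -0.015, 0, 0, 0, -0.02],
    [0.008, -0.026, 0, 0, 0, -0.034],
    [0.008, -0.026, 0, 0, 0, -0.034],
    [0.008, -0.026, 0, 0, 0, -0.034],
    [0.008, -0.026, 0, 0, 0, -0.034],
    [0.008, -0.026, 0, 0, 0, -0.034],
    [0.008, -0.026, 0, 0, 0, -0.034],
    [0.008, -0.026, 0, 0, 0, -0.034],
  ],
)

```text
time_s: 5.95
eef_pos: [0.5644, 0.2015, 0.2329]
tool_rot: [-0.002, -0.702, 0.712, 0.001]
contact_force: [0.3, 0.3, -2.4]
finger_gap: 0.234
```

Emit:
arm_command(
  moves=[
    [0.008, -0.026, 0, 0, 0, -0.034],
    [0.008, -0.026, 0, 0, 0, -0.034],
    [0.008, -0.026, 0, 0, 0, -0.034],
    [0.005, -0.022, 0, 0, 0, -0.027],
    [0.002, -0.01, 0, 0, 0, 0],
    [0, 0, 0, 0, 0, 0],
  ],
)

```text
time_s: 6.45
eef_pos: [0.5959, 0.0913, 0.2335]
tool_rot: [-0.002, -0.655, 0.756, 0.001]
contact_force: [-0.5, 0.2, -1.3]
finger_gap: 0.23
```

```bash
python3 - <<'E'
from h import *
s=r.read_state(); print(s['eef_pos'],s['tool_rot'],s['contact_force'])
c=snap('top','top2'); snap('side','side2')
a=cv2.resize(c['pixels'][120:250,170:360,::-1],None,fx=2.1,fy=2.1); b=cv2.resize(load('side2')['pixels'][120:290,130:340,::-1],None,fx=1.88,fy=1.605)
cv2.imwrite('pics/m2.png',np.hstack([a,b[:273]]))
E
```

```text
[0.59586206 0.09132289 0.23348885] [-0.00192572 -0.65503413  0.75559646  0.00075815] [-0.46277241  0.15448713 -1.3300788 ]
```

View pics/m2.png

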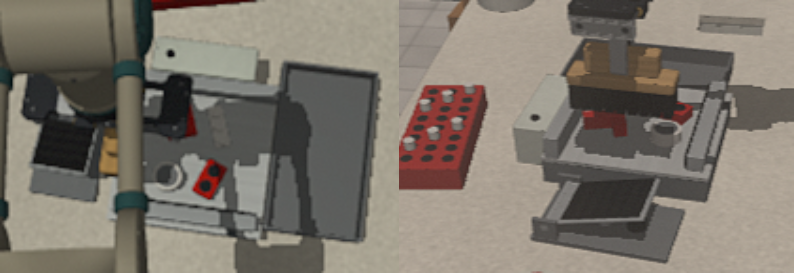

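```bash
python3 - <<'E'
from h import *
c=load('side2'); hsv=cv2.cvtColor(c['pixels'],cv2.COLOR_RGB2HSV)
m=((hsv[...,0]>8)&(hsv[...,0]<22)&(hsv[...,1]>100)).astype('u1')
m[:,:200]=0;m[:,300:]=0;m[:130]=0;m[210:]=0
k=max(cv2.findContours(m,0,1)[0],key=cv2.contourArea)[:,0]
print(k[k[:,0].argsort()][[0,1,2,3,-4,-3,-2,-1]].tolist())
# lowest wood edge = block front bottom edge z=.188
def low(u): return max(k[k[:,0]==u][:,1])
us=np.unique(k[:,0])
for u in (us[1],us[len(us)//2],us[-2]):
    p=ray(c,u,low(u)+.5,.188); d=p[:2]-[.585,.001]; C,S=np.cos(np.radians(8)),np.sin(np.radians(8)); print(u,low(u),p,'clamp',(C*d[0]-S*d[1]).round(4),(S*d[0]+C*d[1]).round(4))
E
```

```text
[[255, 169], [255, 168], [256, 170], [256, 168], [277, 164], [277, 169], [278, 165], [278, 166]]
256 173 [0.5779 0.0986 0.188 ] clamp -0.0206 0.0957
267 176 [0.5526 0.1082 0.188 ] clamp -0.047 0.1016
277 171 [0.5316 0.0871 0.188 ] clamp -0.0649 0.0778
```

Emit:
arm_command(
  moves=[
    [0.002, 0, -0.02, 0, 0, 0],
    [0, 0, -0.025, 0, 0, 0],
    [0, 0, -0.025, 0, 0, 0],
    [0, 0, -0.015, 0, 0, 0],
    [0, 0, -0.007, 0, 0, 0],
    [0, 0, -0.003, 0, 0, 0],
    [0, 0, 0, 0, 0, 0],
    [0, 0, 0, 0, 0, 0],
  ],
)

```text
time_s: 7.22
eef_pos: [0.5992, 0.0949, 0.1415]
tool_rot: [0.001, -0.657, 0.754, -0.001]
contact_force: [-0.1, -0.3, -2.5]
finger_gap: 0.233
```

Emit:
arm_command(
  moves=[
    [0, -0.001, -0.003, 0, 0, 0],
    [0, 0, 0, 0, 0, 0],
    [0, 0, 0, 0, 0, 0],
  ],
)

```text
time_s: 7.47
eef_pos: [0.5989, 0.0932, 0.1381]
tool_rot: [0.0, -0.656, 0.755, -0.0]
contact_force: [1.0, 0.1, -2.9]
finger_gap: 0.233
```

Emit:
arm_command(
  moves=[
    [-0.0014, -0.01, 0, 0, 0, 0],
    [-0.0014, -0.01, 0, 0, 0, 0],
    [-0.0014, -0.01, 0, 0, 0, 0],
    [-0.0014, -0.01, 0, 0, 0, 0],
    [-0.0014, -0.01, 0, 0, 0, 0],
    [-0.0014, -0.01, 0, 0, 0, 0],
    [-0.0014, -0.01, 0, 0, 0, 0],
    [-0.0014, -0.01, 0, 0, 0, 0],
  ],
)

```text
time_s: 8.13
eef_pos: [0.5873, 0.0122, 0.1376]
tool_rot: [0.0, -0.656, 0.755, 0.0]
contact_force: [0.2, 1.2, -1.2]
finger_gap: 0.23
```

Emit:
arm_command(
  moves=[
    [-0.0014, -0.01, 0, 0, 0, 0],
    [-0.0014, -0.01, 0, 0, 0, 0],
    [-0.0014, -0.01, 0, 0, 0, 0],
    [-0.0014, -0.01, 0, 0, 0, 0],
    [-0.0014, -0.01, 0, 0, 0, 0],
    [-0.0014, -0.01, 0, 0, 0, 0],
    [0, 0, 0, 0, 0, 0],
  ],
)

```text
time_s: 8.72
eef_pos: [0.5787, -0.0493, 0.1374]
tool_rot: [-0.001, -0.656, 0.755, -0.001]
contact_force: [0.8, -0.2, -1.8]
finger_gap: 0.23
```

```bash
python3 - <<'E'
from h import *
snap('top','top3');snap('side','side3')
a=cv2.resize(load('top3')['pixels'][120:250,170:360,::-1],None,fx=2.1,fy=2.1); b=cv2.resize(load('side3')['pixels'][120:290,130:340,::-1],None,fx=1.88,fy=1.605)
cv2.imwrite('pics/m3.png',np.hstack([a,b[:273]]))
E
```

```text
(no output)
```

View pics/m3.png

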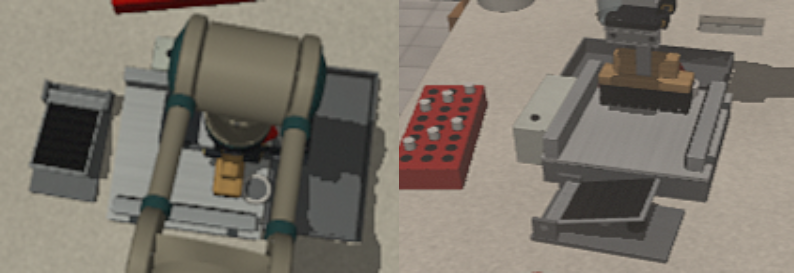

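The bed behind the brush is clear. The cap is being carried along at the near end of the brush (left panel px (258,187)). I'll keep sweeping, more slowly over the edge.

Emit:
arm_command(
  moves=[
    [-0.0011, -0.008, 0, 0, 0, 0],
    [-0.0011, -0.008, 0, 0, 0, 0],
    [-0.0011, -0.008, 0, 0, 0, 0],
    [-0.0011, -0.008, 0, 0, 0, 0],
    [-0.0011, -0.008, 0, 0, 0, 0],
    [-0.0011, -0.008, 0, 0, 0, 0],
    [-0.0011, -0.008, 0, 0, 0, 0],
    [-0.0011, -0.008, 0, 0, 0, 0],
  ],
)

```text
time_s: 9.48
eef_pos: [0.5701, -0.1118, 0.1375]
tool_rot: [-0.0, -0.656, 0.755, -0.0]
contact_force: [0.0, 0.9, -1.1]
finger_gap: 0.231
```

Emit:
arm_command(
  moves=[
    [-0.0011, -0.008, 0, 0, 0, 0],
    [-0.0011, -0.008, 0, 0, 0, 0],
    [-0.0005, -0.004, 0, 0, 0, 0],
    [0, 0, 0, 0, 0, 0],
    [0, 0, 0, 0, 0, 0],
  ],
)

```text
time_s: 9.9
eef_pos: [0.5679, -0.1305, 0.1381]
tool_rot: [0.001, -0.656, 0.755, -0.0]
contact_force: [0.3, 2.3, 3.0]
finger_gap: 0.233
```

```bash
python3 - <<'E'
from h import *
print(r.read_state()['eef_pos'])
snap('top','top4');snap('side','side4')
a=cv2.resize(load('top4')['pixels'][120:250,170:360,::-1],None,fx=2.1,fy=2.1); b=cv2.resize(load('side4')['pixels'][120:256,190:330,::-1],None,fx=2.83,fy=2.0)
cv2.imwrite('pics/m4.png',np.hstack([a,b[:273],][:1]+[cv2.resize(b,(396,273))]))
E
```

```text
[ 0.56786728 -0.13054236  0.13811142]
```

View pics/m4.png

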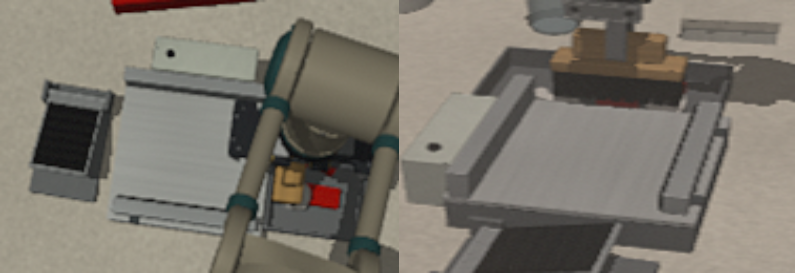

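Emit:
arm_command(
  moves=[
    [0, 0, 0.008, 0, 0, 0],
    [0, 0, 0.02, 0, 0, 0],
    [0, 0, 0.03, 0, 0, 0],
    [0, 0, 0.03, 0, 0, 0],
    [0, 0.01, 0.02, 0, 0, 0],
    [0, 0.03, 0.01, 0, 0, 0],
    [0, 0.035, 0, 0, 0, 0],
    [0, 0.035, 0, 0, 0, 0],
  ],
)

```text
time_s: 10.67
eef_pos: [0.5678, -0.0208, 0.2566]
tool_rot: [-0.0, -0.656, 0.755, -0.001]
contact_force: [0.3, -0.1, -2.8]
finger_gap: 0.231
```

Emit:
arm_command(
  moves=[
    [-0.005, 0.035, 0, 0, 0, 0],
    [-0.005, 0.035, 0, 0, 0, 0],
    [-0.005, 0.035, 0, 0, 0, 0],
    [-0.005, 0.035, 0, 0, 0, 0.03],
    [-0.005, 0.035, 0, 0, 0, 0.03],
    [-0.005, 0.035, 0, 0, 0, 0.03],
    [-0.005, 0.035, 0, 0, 0, 0.03],
    [0, 0.035, 0, 0, 0, 0.03],
  ],
)

```text
time_s: 11.33
eef_pos: [0.5312, 0.2602, 0.2555]
tool_rot: [0.001, 0.712, -0.702, 0.001]
contact_force: [0.8, -0.5, -1.7]
finger_gap: 0.235
```

```bash
python3 - <<'E'
from h import *
s=r.read_state();print(s['eef_pos'],s['tool_rot'],s['time_s'])
snap('top','top5');snap('side','side5')
a=cv2.resize(load('top5')['pixels'][140:245,280:360,::-1],(400,525)); b=cv2.resize(load('side5')['pixels'][120:260,190:330,::-1],(400,400)); b=np.vstack([b,np.zeros((125,400,3),'u1')])
cv2.imwrite('pics/m5.png',np.hstack([a,b]))
E
```

```text
[0.53120636 0.26022093 0.25550057] [ 9.51692209e-04  7.11837988e-01 -7.02342718e-01  6.92171413e-04] 11.3333
```

View pics/m5.png

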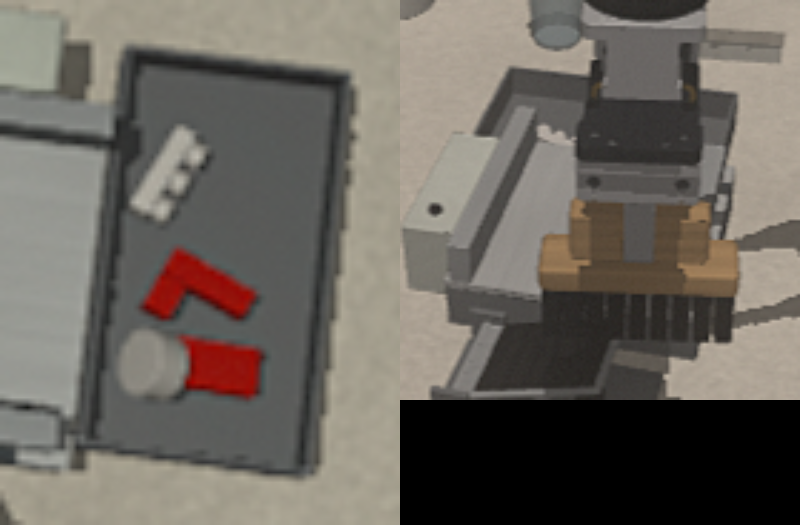

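All four pieces lie in the tray: strip at px (170,175), corner (200,285), block (225,368), and the cap leaning on the block at (152,362). The brush goes back to its original spot next.

Emit:
arm_command(
  moves=[
    [-0.003, 0.018, 0, 0, 0, 0.03],
    [-0.003, 0.018, 0, 0, 0, 0.03],
    [-0.003, 0.018, 0, 0, 0, 0.03],
    [-0.003, 0.018, 0, 0, 0, 0.03],
    [-0.003, 0.018, -0.01, 0, 0, 0.03],
    [-0.003, 0.018, -0.02, 0, 0, 0.03],
    [-0.003, 0.018, -0.02, 0, 0, 0.03],
    [-0.003, 0.01, -0.02, 0, 0, 0.02],
  ],
)

```text
time_s: 12.1
eef_pos: [0.5089, 0.396, 0.1846]
tool_rot: [-0.0, 0.788, -0.616, 0.001]
contact_force: [-0.1, 0.1, -1.7]
finger_gap: 0.233
```

Emit:
arm_command(
  moves=[
    [0, 0, -0.03, 0, 0, 0],
    [0, 0, -0.03, 0, 0, 0],
    [0, 0, -0.02, 0, 0, 0],
    [0, 0, -0.01, 0, 0, 0],
    [0, 0, -0.004, 0, 0, 0],
    [0, 0, 0, 0, 0, 0],
    [0, 0, 0, 0, 0, 0],
  ],
)

```text
time_s: 12.68
eef_pos: [0.5096, 0.3954, 0.0927]
tool_rot: [-0.001, 0.787, -0.617, 0.001]
contact_force: [0.6, 0.4, -1.6]
finger_gap: 0.23
```

Emit:
arm_command(
  moves=[
    [0, 0, -0.004, 0, 0, 0],
    [0, 0, -0.003, 0, 0, 0],
    [0, 0, 0, 0, 0, 0],
    [0, 0, 0, 0, 0, 0],
    [0, 0, 0, 0, 0, 0],
  ],
)

```text
time_s: 13.1
eef_pos: [0.5091, 0.3955, 0.0853]
tool_rot: [-0.001, 0.787, -0.617, 0.0]
contact_force: [1.2, -0.3, 0.3]
finger_gap: 0.236
```

Emit:
arm_command(
  moves=[
    [0, 0, 0, 0, 0, 0],
    [0, 0, 0, 0, 0, 0],
    [0, 0, 0, 0, 0, 0],
    [0, 0, 0, 0, 0, 0],
    [0, 0, 0, 0, 0, 0],
    [0, 0, 0, 0, 0, 0],
    [0, 0, 0, 0, 0, 0],
    [0, 0, 0, 0, 0, 0],
  ],
  gripper=1,
)

```text
time_s: 13.77
eef_pos: [0.5085, 0.3952, 0.0845]
tool_rot: [0.0, 0.787, -0.617, 0.0]
contact_force: [0.3, 0.6, 0.1]
finger_gap: 0.76
```

Emit:
arm_command(
  moves=[
    [0, 0, 0.01, 0, 0, 0],
    [0, 0, 0.02, 0, 0, 0],
    [0, 0, 0.03, 0, 0, 0],
    [0, 0, 0.03, 0, 0, 0],
    [0, 0, 0.03, 0, 0, 0],
    [0, 0, 0.02, 0, 0, 0],
    [0, 0, 0, 0, 0, 0],
  ],
)

```text
time_s: 14.35
eef_pos: [0.5109, 0.3967, 0.2309]
tool_rot: [-0.005, 0.787, -0.617, 0.002]
contact_force: [1.5, -0.2, 0.0]
finger_gap: 0.997
```

Emit:
arm_command(
  moves=[
    [-0.02, -0.03, 0, 0, 0, 0],
    [-0.02, -0.03, 0, 0, 0, 0],
    [-0.02, -0.03, 0, 0, 0, 0],
    [-0.02, -0.03, 0, 0, 0, 0],
    [-0.02, -0.03, 0, 0, 0, 0],
    [-0.02, -0.03, 0, 0, 0, 0],
    [0, 0, 0, 0, 0, 0],
    [0, 0, 0, 0, 0, 0],
  ],
  gripper=-1,
)

```text
time_s: 15.02
eef_pos: [0.3873, 0.2141, 0.2244]
tool_rot: [0.0, 0.786, -0.618, -0.0]
contact_force: [1.0, 0.5, -0.5]
finger_gap: 0.474
```

```bash
python3 - <<'E'
from h import *
s=r.read_state();print(s['eef_pos'],s['tool_rot'],s['time_s'],s['finger_gap'])
snap('top','top6');snap('side','side6')
a=cv2.resize(load('top6')['pixels'][130:255,100:355,::-1],(799,392)); b=load('side6')['pixels'][120:370,150:350,::-1]
cv2.imwrite('pics/t6.png',a); cv2.imwrite('pics/s6.png',cv2.resize(b,(480,600)))
E
```

```text
[0.3872684  0.21414023 0.22439796] [ 1.83141070e-05  7.86340416e-01 -6.17793450e-01 -5.66310279e-05] 15.0167 0.473576358014872
```

View pics/s6.png

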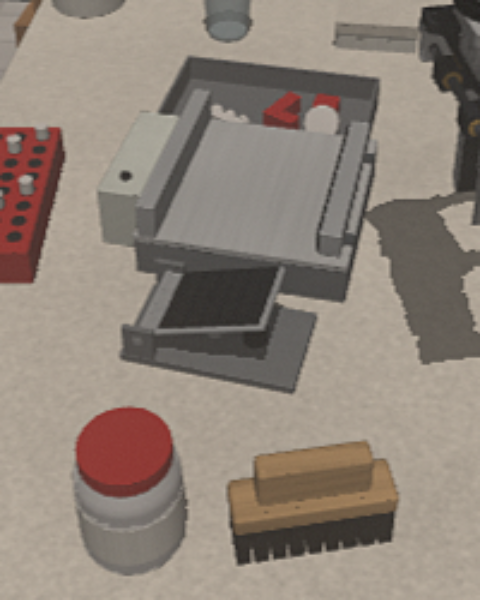

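```bash
python3 - <<'E'
from h import *
t=load('top5');s=load('side6')
def P(c): return c['intrinsics']@np.linalg.inv(c['cam_to_world'])[:3]
X=cv2.triangulatePoints(P(t),P(s),np.array([310.,211.6]),np.array([284.,169.4])).ravel();print('cap face',X[:3]/X[3])
f=lambda u,v:(178+(u+.5)/4.49-.5,132+(v+.5)/4.49-.5)
for z in(.04,):print('pin ends',ray(t,*f(62,140),z),ray(t,*f(205,160),z))
# side view tread corners (s6 crop scale 2.4, origin 150,120)
g=lambda u,v:(150+(u+.5)/2.4-.5,120+(v+.5)/2.4-.5)
print('free edge side',ray(s,*g(284,266),.0708),ray(s,*g(265,330),.0708))
h=cv2.cvtColor(s['pixels'],cv2.COLOR_RGB2HSV);m=((h[...,0]>8)&(h[...,0]<22)&(h[...,1]>100)).astype('u1');m[:290]=0
(x,y,w,hh)=cv2.boundingRect(m);print(x,y,w,hh)
E
```

```text
cap face [ 0.52075118 -0.14251033  0.03764518]
pin ends [0.6774 0.2202 0.04  ] [0.6621 0.121  0.04  ]
free edge side [0.5461 0.1555 0.0708] [0.5575 0.2407 0.0708]
245 304 71 35
```

View pics/t6.png

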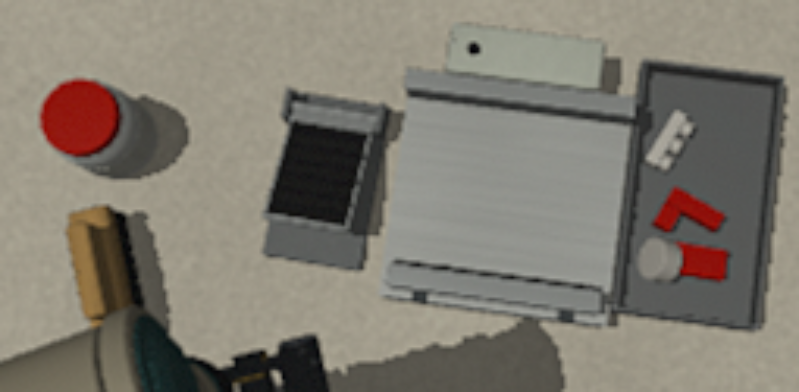

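Triangulation puts the cap face at z = 38 mm, inside the tray. The brush is upright and the bed is empty. The press point comes out at about (0.575, 0.190), so I'm going there with the fingers shut.

Emit:
arm_command(
  moves=[
    [0.0235, -0.003, 0, 0, 0, 0],
    [0.0235, -0.003, 0, 0, 0, 0],
    [0.0235, -0.003, 0, 0, 0, 0],
    [0.0235, -0.003, 0, 0, 0, 0],
    [0.0235, -0.003, -0.02, 0, 0, 0],
    [0.0235, -0.003, -0.02, 0, 0, 0],
    [0.0235, -0.003, -0.02, 0, 0, 0],
    [0.0235, -0.003, -0.02, 0, 0, 0],
  ],
  gripper=-1,
)

```text
time_s: 15.78
eef_pos: [0.5789, 0.1924, 0.1427]
tool_rot: [-0.0, 0.787, -0.617, -0.0]
contact_force: [-0.1, -0.7, -0.2]
finger_gap: 0.004
```

Emit:
arm_command(
  moves=[
    [0, 0, -0.02, 0, 0, 0],
    [0, 0, -0.01, 0, 0, 0],
    [0, 0, -0.01, 0, 0, 0],
    [0, 0, 0, 0, 0, 0],
    [0, 0, 0, 0, 0, 0],
  ],
)

```text
time_s: 16.2
eef_pos: [0.5762, 0.1918, 0.1044]
tool_rot: [0.0, 0.787, -0.617, -0.0]
contact_force: [0.9, 0.4, -0.6]
finger_gap: 0.006
```

Emit:
arm_command(
  moves=[
    [0, 0, -0.008, 0, 0, 0],
    [0, 0, -0.008, 0, 0, 0],
    [0, 0, -0.004, 0, 0, 0],
    [-0.001, 0, -0.004, 0, 0, 0],
    [-0.001, 0, -0.004, 0, 0, 0],
    [-0.001, 0, -0.004, 0, 0, 0],
    [-0.001, 0, -0.004, 0, 0, 0],
    [0, 0, 0, 0, 0, 0],
  ],
)

```text
time_s: 16.87
eef_pos: [0.5728, 0.1921, 0.0685]
tool_rot: [-0.001, 0.787, -0.617, 0.0]
contact_force: [-0.5, 3.5, 5.6]
finger_gap: 0.008
```

Emit:
arm_command(
  moves=[
    [-0.001, 0, -0.004, 0, 0, 0],
    [-0.001, 0, -0.004, 0, 0, 0],
    [0, 0, -0.003, 0, 0, 0],
    [0, 0, 0, 0, 0, 0],
    [0, 0, 0, 0, 0, 0],
  ],
)

```text
time_s: 17.28
eef_pos: [0.572, 0.1922, 0.06]
tool_rot: [-0.002, 0.787, -0.617, 0.001]
contact_force: [-1.9, 3.3, 14.1]
finger_gap: 0.005
```

Emit:
arm_command(
  moves=[
    [0, 0, -0.002, 0, 0, 0],
    [0, 0, -0.001, 0, 0, 0],
    [0, 0, 0, 0, 0, 0],
    [0, 0, 0, 0, 0, 0],
    [0, 0, 0, 0, 0, 0],
    [0, 0, 0, 0, 0, 0],
    [0, 0, 0, 0, 0, 0],
    [0, 0, 0, 0, 0, 0],
  ],
)

```text
time_s: 17.95
eef_pos: [0.572, 0.1923, 0.0594]
tool_rot: [-0.002, 0.787, -0.617, 0.001]
contact_force: [-5.3, 2.3, 27.1]
finger_gap: 0.001
```

Emit:
arm_command(
  moves=[
    [0, 0, 0, 0, 0, 0],
    [0, 0, 0, 0, 0, 0],
    [0, 0, 0, 0, 0, 0],
    [0, 0, 0, 0, 0, 0],
    [0, 0, 0, 0, 0, 0],
    [0, 0, 0, 0, 0, 0],
  ],
)

```text
time_s: 18.45
eef_pos: [0.572, 0.1922, 0.0594]
tool_rot: [-0.002, 0.787, -0.617, 0.001]
contact_force: [-5.9, 3.0, 26.9]
finger_gap: 0.006
```

```bash
python3 - <<'E'
from h import *
s=r.read_state();print(s['eef_pos'],s['contact_force'],s['time_s'])
snap('side','side7');cv2.imwrite('pics/s7.png',cv2.resize(load('side7')['pixels'][120:370,150:350,::-1],(480,600)))
E
```

```text
[0.57204919 0.19224355 0.05940765] [-5.8996054   3.0130876  26.93461824] 18.45
```

View pics/s7.png

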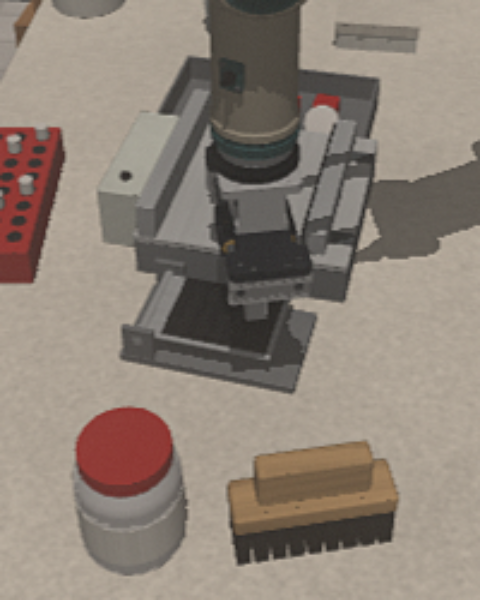

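The tread lies level on its stop under the fingertips (px (257,310)). The jaw has moved in towards the fence, and the force jumped to 27 N without further travel. It has been held for over a second, so I'll let it up.

Emit:
arm_command(
  moves=[
    [0.001, 0, 0.008, 0, 0, 0],
    [0.001, 0, 0.008, 0, 0, 0],
    [0.001, 0, 0.01, 0, 0, 0],
    [0.001, 0, 0.01, 0, 0, 0],
    [0, 0, 0.02, 0, 0, 0],
    [0, 0, 0.03, 0, 0, 0],
    [0, 0, 0.03, 0, 0, 0],
    [0, 0, 0.03, 0, 0, 0],
  ],
)

```text
time_s: 19.17
eef_pos: [0.5735, 0.1901, 0.2009]
tool_rot: [0.002, 0.787, -0.617, -0.001]
contact_force: [0.7, -0.4, -0.1]
finger_gap: 0.005
```

Emit:
arm_command(
  moves=[
    [-0.03, 0, 0, 0, 0, 0],
    [-0.03, 0, 0, 0, 0, 0],
    [-0.03, 0, 0, 0, 0, 0],
    [-0.03, 0, 0, 0, 0, 0],
    [-0.03, 0, 0, 0, 0, 0],
    [-0.03, 0, 0, 0, 0, 0],
    [0, 0, 0, 0, 0, 0],
    [0, 0, 0, 0, 0, 0],
  ],
)

```text
time_s: 19.83
eef_pos: [0.3929, 0.1904, 0.2004]
tool_rot: [0.001, 0.787, -0.617, 0.0]
contact_force: [0.1, 0.6, 0.0]
finger_gap: 0.004
```

```bash
python3 - <<'E'
from h import *
s=r.read_state();print(s['eef_pos'],s['contact_force'],s['time_s'])
a=snap('side','side8')['pixels'].astype(int);b=load('side6')['pixels'].astype(int)
D=(abs(a-b).max(2)>40); print('changed px: pedal/bed/tray',D[140:285,190:290].sum(),'brush',D[300:360,240:320].sum(),'jar',D[285:360,175:235].sum())
t=snap('top','top8')['pixels'].astype(int);u=load('top6')['pixels'].astype(int);D=abs(t-u).max(2)>40;print('top tray',D[145:240,300:355].sum(),'pedal',D[155:218,183:228].sum(),'jar/brush upper',D[150:220,110:155].sum())
i=t.astype('u1')[130:255,100:355,::-1]; j=a.astype('u1')[120:370,150:350,::-1]
cv2.imwrite('pics/m8.png',np.hstack([cv2.resize(i,(510,250)),cv2.resize(j,(200,250))]))
E
```

```text
[0.39286236 0.19043653 0.20042069] [0.07772605 0.61765778 0.0089406 ] 19.8333
changed px: pedal/bed/tray 0 brush 0 jar 0
top tray 0 pedal 0 jar/brush upper 0
```

The images match the ones from before the press: pedal back up, brush, tray and jar unchanged, and nothing touched. Handing in.

```bash
python3 -c "
from bench import r
print(r.finish_job())"
```

```text
the job is handed in; nothing more can be done
None
```

The job is handed in at about 20 s of robot time (limit 64 s). I picked up the brush and swept all four pieces into the tray in one pass. I then stood the brush back within about a centimetre of where it started. With the closed fingers I pressed the pedal onto its stop, held it for about a second and let it come up.

**Sweep:** all four pieces are in the tray and the bed is clear. The cap leans on the red block, with its face at a height of 38 mm by two-view triangulation (limit 60 mm).

**Pedal:** the fingertips stopped at 37 mm, where the tread should be 38 mm when fully down. The force there was 27 N, and the tread looked level in the side view. I did not read the joint angle directly.

**After release:** images taken after the press match those from before it, with 0 changed pixels around the pedal, tray, brush and jar. The tool force is about zero.

**Not confirmed:**
- I never saw the slide box in either camera view, so I only know that I measured no unexpected contact.
- I did not measure the beaker again at the end; the arm stayed well above its 90 mm height.
- I could not view the final check picture because I had reached the 12-picture limit. The last check therefore rests on the pixel comparison alone.

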